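# Release the blue air pipe from its push-fit fitting

### The job

On the workshop's air board, press the release lever of the blue pipe's fitting fully down, so that its orange collet ring is held pressed, and with the lever still down pull the blue pipe straight up out of the fitting. Then stand the blue pipe foot first in the white pot, lowering it well inside before letting go, with the pot still upright. Leave the red pipe in its fitting.

Things in the scene. Friction and masses are not known exactly. Their poses are not given: they have to be found in the camera images.
- pipe_blue: Blue rigid pipe, 20 mm diameter, 140 mm long, about 90 g, upright in a black push-fit fitting (50 mm block, top 52 mm above the table) through an orange collet ring and a forked steel lever. Origin: centre of its foot, z up along it; foot starts 18 mm and top end 158 mm above the table. Teeth lock it until the lever is fully down. Lift 60 mm to clear. Grip 25 to 30 mm below its top.
- pad_blue (a point): Centre of the top of the yellow pad (32 x 32 mm, 10 mm thick) at the free end of the release lever of the blue pipe's fitting, about 98 mm from the pipe's axis, towards the robot. The lever is hinged behind the pipe and forks around it. Raised, the pad's top is about 97 mm above the table; fully down, 69 mm (and 3 mm farther from the pipe).
- lever_blue (a joint): Angle of that lever: 0 raised, 0.2 rad fully down at its stop (pad 29 mm lower). About 4 to 6 N on the pad moves it; friction keeps it where it is left. It pushes the orange collet ring down 9 mm and draws the teeth back in proportion; the pipe is free above 0.17 rad.
- pot: White round ceramic pot, open at the top, loose, 80 mm outside and 72 mm inside diameter, 85 mm high, inner floor 6 mm above its underside, 0.45 kg. Origin: centre of its underside, z up. It stands left or right of the board; a glue jar with a red cap stands on the other side.
- pipe_red: A like pipe in red, in a like fitting with its own lever on the same board; it stays there. A third like fitting holds no pipe. Fittings are 110 mm or more apart. Origin: centre of its foot, z up.

How it is judged (in metres and radians):
On the way, in this order (a step that is already met when the one before it is completed fails the run):
1. the lever of the blue pipe's fitting is pressed fully down (0.17 rad or more) with the pipe still in place (value of joint lever_blue above 0.17 rad and height (world z) of pipe_blue below 0.035 m), for 0.2 s.
2. the blue pipe is out of the fitting, its foot 75 mm above the table or higher, with the lever still down (height (world z) of pipe_blue above 0.075 m and value of joint lever_blue above 0.15 rad), for 0.1 s.
3. the held blue pipe is lowered into the pot, its foot 45 mm or less above the pot's underside (z of pipe_blue in the frame of pot below 0.045 m and horizontal distance between pipe_blue and pot below 0.036 m and contact force between the fingers and pipe_blue above 1 N), for 0.05 s.
At the end, for the whole second after the job is handed in: The blue pipe stands or leans at rest in the white pot, its foot at the bottom (within 25 mm of the pot's underside, within 36 mm of its axis); the pot is upright within 0.15 rad on the table; the red pipe is within 15 mm of where it was (z of pipe_blue in the frame of pot between -0.005 and 0.025 m and horizontal distance between pipe_blue and pot below 0.036 m and angle between pot's own z axis and vertical below 0.15 rad and height (world z) of pot below 0.015 m and linear speed of pipe_blue below 0.05 m/s and distance of pipe_red from where it was at the start of the episode below 0.015 m); the robot touches nothing.
It fails at once if the red pipe is moved by more than 15 mm (distance of pipe_red from where it was at the start of the episode above 0.015 m).
It also fails if it takes over 53 s, if anything falls off the work surface, if the arm or the gripper's body presses on something with over 40 N, if the wrist force passes 120 N, or if a joint passes its speed limit or range.

### The arm

A 7-joint arm with a two-finger parallel gripper is mounted at the origin on the work surface. World frame = base frame: x ahead of the robot, y to its left, z up, the work surface at z = 0. Lengths are in mm, angles in rad, forces in N, time in s.
With the tool pointing down it reaches from about 400 to 875 mm from the base axis. Payload 4.4 kg.
Tool frame: the origin (TCP) lies at the very end of the fingers, on their centre line; the grasp point (between the pads) lies 19 mm behind it; z points along the fingers, y is the line along which they close (so a half turn about z gives the same grasp; the last joint's range is limited). The gripper opens to 85 mm and grips with 20 to 120 N. Pads are 22 mm wide; open, the fingers measure 114 mm over their backs; the gripper's body (76 mm by 85 mm) begins 54 mm behind the grasp point. The pads swing forward as they close: fully open they stand 13 mm farther back than shut.
Start: joints at [1.172, 0.628, 0.038, 1.517, -0.027, 0.996, -0.02], TCP at [212.377, -614.34, 231.313] pointing down, gripper open.
Joint ranges: [-3.06, 3.06], [-0.37, 2.12], [-1.25, 1.32], [0.18, 2.47], [-1.1, 4.24], [0.23, 1.98], [-2.94, 2.94]. Speed limits (rad/s): [2.57, 2.57, 3.14, 3.14, 3.14, 3.14, 3.14].

### API

Orientations are given as [roll, pitch, yaw] about the fixed x, y, z axes, in that order (R = Rz(yaw) Ry(pitch) Rx(roll)).
In Python, from cell import ctrl gives the robot as it stands.
- The arm moves only by the tool step_arm, never from a script. Its argument "series" is a list that holds one entry, the list of rows, each a list of 7 numbers: the turn, a rotation vector about the tool's x, y, z as a fraction of full scale, then the shift along the tool's x, y, z as a fraction of full scale, then the closure, from 0 (fully open) to 1 (shut). In form: [[[ax, ay, az, tx, ty, tz, gripper], ...]]. A call has 1 to 12 rows; each row shifts and turns the commanded pose from where the row before left it, along the tool's axes as they then stand; what a row does not reach is not made up. Full scale, the value 1, is 150 mm for a shift and 45 degrees for a turn. A row lasts 1/10 s, in which the tool goes at most 50 mm and 8.59 degrees, less where a joint would pass 70% of its speed; a pose out of reach is approached as far as the arm can. A call with a number of a shift or a turn outside -1 to 1 is refused whole. A call with a gripper value outside its range is refused whole. The fingers move at their own pace and stop on an object; the grip force is fixed at half the most. Time passes only in rows, so rows that do not move let the fingers close. It gives the time, the measured TCP pose, the force, the opening and the grip force at its end, in the units of the state.
- ctrl.read_state(): the state, without advancing time (a new reading comes with each control period).
- ctrl.get_image(name): name is "side" or "top" or "wrist"; returns a dict with "img" (384x512x3 uint8, red, green, blue), "fx", "fy", "cx", "cy" (pixels), "R" (3x3) and "t" (3): a world point X has camera coordinates R X + t. Camera axes: x right, y down, z forward; pixel columns grow to the right and rows downward; lengths in mm; the calibration is good to about 2 mm. A picture is of the moment at which its call begins. There is no depth.
- ctrl.finish_job(): hands the job in; it is judged then, once.
Trained networks look in a picture, given as the dict that the camera call returned (one of the last four; its "shot" number tells which), for a name from the list of things; names that differ only in an ending like _2 or _b are one class to them, and where a whole thing is asked for, a point or a joint stands for the part that bears it (a point fixed in the world has none). Each returns a list of dicts, best first, with "score" (0 to 1); they miss things now and then, are a little off and sometimes report something else, mostly with a low value. They report only what shows in the picture. A call takes as long as a camera call.
- ctrl.recognise(picture, thing): "centre" ([column, row] in pixels, amid what is visible of it).
The state is a dict: "clock": time; "qpos": joint angles; "qd": joint speeds; "tau": joint torques, N m; "eef_pos": TCP position; "tool_rot": TCP orientation; "force": force on the tool from outside, world axes, zero at the start; "torque": the same for the moment, N m; "width": finger opening in mm; "gripper_force": force on a finger pad.
Only numpy, scipy, OpenCV 4.12 (cv2) and the standard library are available. Lean on these libraries where they do the work, as an engineer would, in place of code of your own. Each camera call takes 0.05 s, during which the arm holds its last target. There are 200 camera calls.

## Working session

There is one attempt and no reset: what is moved stays moved. The work goes in short steps, Python scripts to look and compute and a tool call to move; the robot and the scene stay as the last step left them, time stands still between calls to the robot, and variables do not carry over. Pictures are saved under pics/ and viewed, at most 10 in all, crops included, and the job is handed in when it is done.

Besides the shell and the picture viewer there is one more tool, called after "Call:" in YAML: its name, and indented under it one key for each argument. step_arm: Moves the arm, as the interface text tells. Shift numbers are shares of 150 mm and turn numbers shares of 45 degrees, none past 1 either way. Its arguments: {"type":"object","properties":{"series":{"type":"array","items":{"type":"array","items":{"type":"array","items":{"type":"number","minimum":-1,"maximum":1}}}}},"required":["series"]}

```bash
mkdir -p pics; ls
cat > h.py <<'E'
from cell import ctrl
import numpy as np, cv2
def ray(p,uv):
    R=np.array(p["R"]);t=np.array(p["t"]).ravel()
    d=R.T@np.array([(uv[0]-p["cx"])/p["fx"],(uv[1]-p["cy"])/p["fy"],1]);return -R.T@t,d
def at_z(p,uv,z):
    c,d=ray(p,uv);return c+d*(z-c[2])/d[2]
def proj(p,X):
    c=np.array(p["R"])@np.array(X)+np.array(p["t"]).ravel();return [p["fx"]*c[0]/c[2]+p["cx"],p["fy"]*c[1]/c[2]+p["cy"]]
def tri(a,u,b,v):
    A=[];y=[]
    for p,q in((a,u),(b,v)):
        c,d=ray(p,q);d/=np.linalg.norm(d);M=np.eye(3)-np.outer(d,d);A.append(M);y.append(M@c)
    return np.linalg.solve(sum(A),sum(y))
def save(p,n,s=1): cv2.imwrite("pics/"+n,cv2.resize(p["img"][:,:,::-1],None,fx=s,fy=s))
E
python3 - <<'E'
from h import *
np.set_printoptions(precision=1,suppress=True)
P={}
for n in("top","side"):
    p=ctrl.get_image(n);P[n]=p;save(p,n+"0.png",1.5)
    print(n,ray(p,(p["cx"],p["cy"])))
    for k in("pipe_blue","pad_blue","pot","pipe_red","lever_blue"):
        print(k,[(np.round(r["centre"]),round(r["score"],2)) for r in ctrl.recognise(p,k)[:4]])
print(ctrl.read_state())
E
```

```text
pics
top (array([ 403.4,   13.6, 1068.8]), array([ 0.2, -0. , -1. ]))
pipe_blue [(array([258., 188.]), 0.62)]
pad_blue [(array([252., 209.]), 0.68)]
pot [(array([105., 242.]), 0.74), (array([257., 186.]), 0.56)]
pipe_red [(array([313., 188.]), 0.49)]
lever_blue [(array([252., 212.]), 0.81)]
side (array([ 76.2, 510.4, 761.3]), array([ 0.5, -0.5, -0.7]))
pipe_blue [(array([243., 171.]), 0.81)]
pad_blue [(array([256., 193.]), 0.57)]
pot [(array([146., 348.]), 0.93)]
pipe_red [(array([283., 144.]), 0.85)]
lever_blue [(array([253., 193.]), 0.64)]
{'clock': 0.6, 'qpos': array([ 1.2,  0.6,  0. ,  1.5, -0. ,  1. , -0. ]), 'qd': array([-0., -0.,  0.,  0.,  0., -0., -0.]), 'tau': array([ -0. , -56.3,   1.2, -19.4,   0. ,   0. ,   0. ]), 'eef_pos': array([ 212.3, -614.3,  231.3]), 'tool_rot': array([ 3.1, -0. ,  0.3]), 'force': array([-0.1, -0.6,  0.1]), 'torque': array([-0. ,  0.1, -0. ]), 'gripper_force': 0.0, 'width': 85.53747170287377}
```

View pics/top0.png

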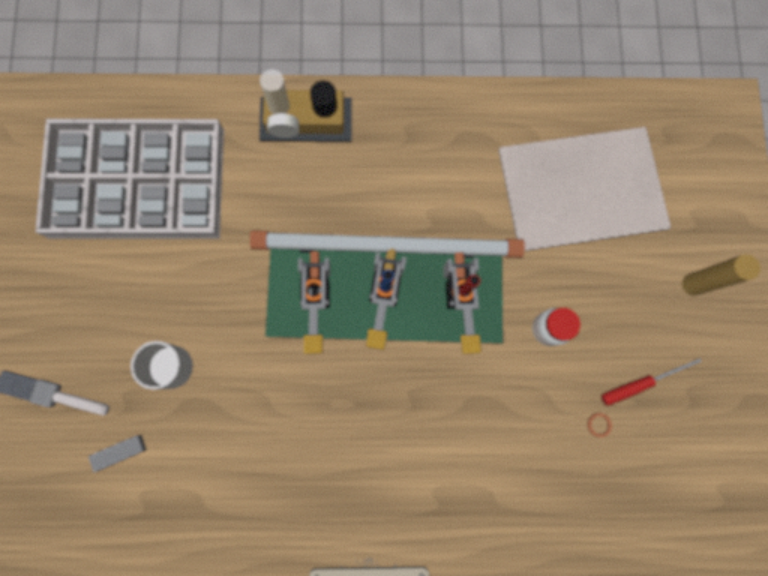

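View pics/side0.png

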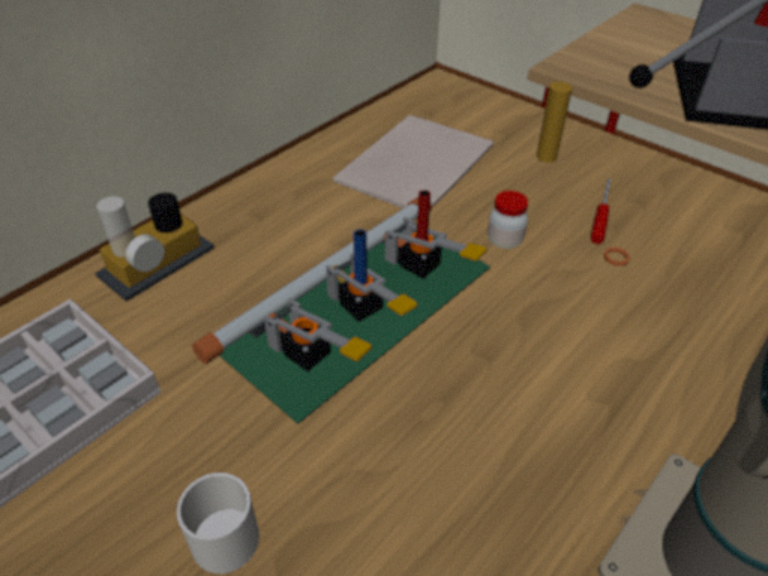

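The top view shows the blue pipe in the middle fitting at about (258,186) px with its pad at (251,226). The pot is on the left at (107,243), the red pipe at (312,190) and the jar on the right. In the side view the blue pipe's top end is at (240,156) and its pad at (268,202).

Run:
```python
from h import *
np.set_printoptions(precision=1,suppress=True)
t=ctrl.get_image("top");s=ctrl.get_image("side")
def blob(p,name,box,f):
    h=cv2.cvtColor(p["img"],cv2.COLOR_RGB2HSV).astype(int);m=f(h)
    M=np.zeros(m.shape,bool);x0,y0,x1,y1=box;M[y0:y1,x0:x1]=m[y0:y1,x0:x1]
    v,u=np.nonzero(M);print(name,len(u),u.mean(),v.mean(),"u",u.min(),u.max(),"v",v.min(),v.max());return u,v
blue=lambda h:(h[...,0]>100)&(h[...,0]<130)&(h[...,1]>110)
yel=lambda h:(h[...,0]>18)&(h[...,0]<32)&(h[...,1]>180)&(h[...,2]>120)
u,v=blob(s,"sblue",(225,140,260,210),blue)
u2,v2=blob(t,"tblue",(240,160,275,205),blue)
a=blob(s,"spad",(255,190,282,214),yel);b=blob(t,"tpad",(240,215,262,236),yel)
pad=tri(s,(a[0].mean(),a[1].mean()),t,(b[0].mean(),b[1].mean()));print("pad",pad, at_z(s,(a[0].mean(),a[1].mean()),94),at_z(t,(b[0].mean(),b[1].mean()),95))
k=v<v.min()+8;top=(u[k].mean(),v.min()+2);print("pipe top side",top,at_z(s,top,158))
# fit pipe xy: project axis 62..158 centre vs blob means in both
from scipy.optimize import least_squares
def res(q):
    r=[]
    for p,uu,vv in((s,u,v),(t,u2,v2)):
        pts=np.array([proj(p,[q[0]+10*np.cos(f),q[1]+10*np.sin(f),z]) for z in(66,158) for f in np.linspace(0,6.28,12)])
        hull=cv2.convexHull(pts.astype(np.float32));m=cv2.moments(hull)
        r+=[m["m10"]/m["m00"]-uu.mean(),m["m01"]/m["m00"]-vv.mean()]
    return r
o=least_squares(res,[560,0]);print("pipe",o.x,o.fun)
for nm,p in(("t",t),("s",s)):
    print(nm,proj(p,[*o.x,158]),proj(p,[*o.x,70]))
# pot rim from top: centre of rim ellipse guess; both views
print("pot", at_z(t,(148/1.5,365/1.5),85), at_z(s,(216/1.5,499/1.5),85))
def crop(p,x,y,w,h,sc):return cv2.resize(p["img"][y:y+h,x:x+w,::-1],None,fx=sc,fy=sc,interpolation=cv2.INTER_CUBIC)
cv2.imwrite("pics/c1.png",np.vstack([np.hstack([crop(t,230,155,50,35*2,5),crop(t,75,215,70,70,5)]),np.hstack([crop(s,220,140,50,70,5)[:240*1],crop(s,105,305,70,70,5)[:240]])])[:600])
```

```text
sblue 295 239.76949152542372 176.21016949152542 u 228 254 v 154 208
tblue 48 257.1666666666667 187.08333333333334 u 254 261 v 181 192
spad 133 267.7368421052632 202.39097744360902 u 259 276 v 197 208<stdin>:7: RuntimeWarning: Mean of empty slice.
  ret = ret.dtype.type(ret / rcount)
Traceback (most recent call last):
ValueError: zero-size array to reduction operation minimum which has no identity
```

Run:
```python
from h import *
np.set_printoptions(precision=1,suppress=True)
t=ctrl.get_image("top");s=ctrl.get_image("side")
print(cv2.cvtColor(t["img"],cv2.COLOR_RGB2HSV)[226,244:260].tolist())
def blob(p,name,box,f):
    h=cv2.cvtColor(p["img"],cv2.COLOR_RGB2HSV).astype(int);m=f(h)
    M=np.zeros(m.shape,bool);x0,y0,x1,y1=box;M[y0:y1,x0:x1]=m[y0:y1,x0:x1]
    v,u=np.nonzero(M)
    if len(u): print(name,len(u),u.mean(),v.mean(),"u",u.min(),u.max(),"v",v.min(),v.max())
    return u,v
blue=lambda h:(h[...,0]>100)&(h[...,0]<130)&(h[...,1]>110)
yel=lambda h:(h[...,0]>17)&(h[...,0]<32)&(h[...,1]>160)&(h[...,2]>110)
u,v=blob(s,"sblue",(231,140,249,193),blue)
a=blob(s,"spad",(255,190,282,214),yel);b=blob(t,"tpad",(240,215,262,236),yel)
if len(b[0]): b=(b[0].mean(),b[1].mean())
else: b=(250.8,226)
a=(a[0].mean(),a[1].mean())
print("pad",tri(s,a,t,b),at_z(s,a,94),at_z(t,b,95))
k=v<v.min()+8;top=(u[k].mean(),v.min()+2);print("pipe top side",top,at_z(s,top,158))
print("pot", at_z(t,(148/1.5,365/1.5),85), at_z(s,(216/1.5,499/1.5),85))
def crop(p,x,y,w,h,sc):return cv2.resize(p["img"][y:y+h,x:x+w,::-1],None,fx=sc,fy=sc,interpolation=cv2.INTER_CUBIC)
A=np.hstack([crop(t,230,160,70,80,5),crop(t,75,210,70,80,5)])[:400]
B=np.hstack([crop(s,220,145,70,80,5),crop(s,110,310,70,74,5) if 0 else cv2.copyMakeBorder(crop(s,110,304,70,80,5),0,0,0,0,0)])
cv2.imwrite("pics/c1.png",cv2.resize(np.vstack([A,B]),None,fx=.75,fy=.75))
```

```text
[[22, 113, 144], [21, 148, 165], [21, 171, 171], [21, 167, 169], [21, 167, 173], [21, 167, 170], [22, 168, 167], [21, 174, 170], [20, 165, 173], [21, 163, 174], [21, 163, 174], [21, 168, 165], [21, 154, 152], [22, 116, 128], [32, 69, 103], [45, 62, 98]]
sblue 236 239.8093220338983 171.364406779661 u 236 244 v 154 188
spad 145 267.63448275862066 202.37241379310345 u 259 276 v 197 209
tpad 101 250.4851485148515 225.73267326732673 u 245 256 v 220 231
pad [489.2 -12.7  95.2] [490.  -13.6  94. ] [489.1 -12.8  95. ]
pipe top side (np.float64(239.43478260869566), np.int64(156)) [587.2 -31.5 158. ]
pot [447.1 368.2  85. ] [452.4 350.7  85. ]
```

View pics/c1.png

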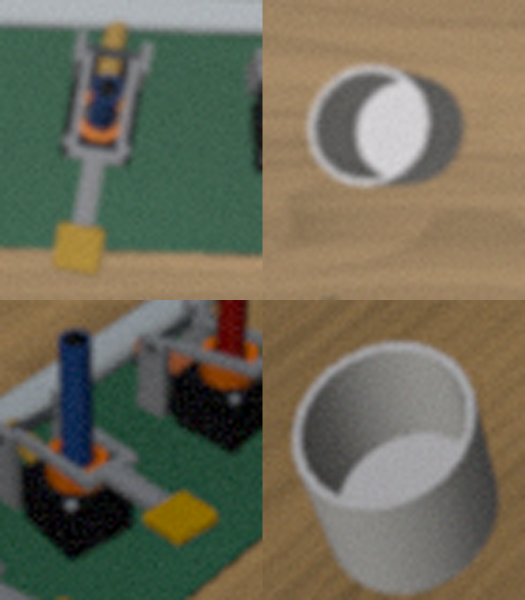

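The crop shows the pot's rim centred at (103.3,243.5) in the top view and (142.5,337.2) in the side view. The blue pipe's top is near (259,183) in the top view. The lever runs a little skewed towards the pad.

Run:
```python
from h import *
np.set_printoptions(precision=1,suppress=True)
t=ctrl.get_image("top");s=ctrl.get_image("side")
print("pot",at_z(t,(103.3,243.5),85),at_z(s,(142.5,337.2),85),tri(t,(103.3,243.5),s,(142.5,337.2)))
for X in([587,-31.5,158],[587,-31.5,70]): print(proj(t,X),proj(s,X))
h=cv2.cvtColor(t["img"],cv2.COLOR_RGB2HSV)
print(h[176:200,252:266,0]);print(h[176:200,252:266,1])
print(ctrl.read_state()["tool_rot"])
```

```text
pot [446.7 356.7  85. ] [447.9 357.4  85. ] [447.1 357.1  85.3]
[np.float64(258.6818387525994), np.float64(182.83091925364047)] [np.float64(239.4999325688282), np.float64(156.05117350036622)]
[np.float64(257.09550150639757), np.float64(189.4300705060112)] [np.float64(240.0657185602417), np.float64(185.81022414839072)]
[[120 120 110   6  20  20  21  19  19  19  17   8 114 110]
 [135 110 103  16  19  20  19  20  20  20  19  12 120 110]
 [ 90 132 120  16  19  20  19  20  19  20  19  15 113 120]
 [113 130  80  10  15  17  19  17  17  16  15   0 110 110]
 [114 128 107 113 120 125 126 124 140 126 120  90 128 100]
 [107 114 113 110 108 109 115 110 115 111 113 110 120 120]
 [120 108 111 112 111 111 120 105 112 109 110 111 120 120]
 [170 173 134 112 113 105 130 124 116 112 110 109  90 130]
 [ 12   5 172 127 113 104 129 108 115 113 114 117 113 105]
 [ 11  10 178 127 113 110 111 110 110 118 137   0 120 126]
 [  9  11   1 124 109 107 109 109 117 138   4   9 162 126]
 [  6   8 164 115 109 110 113 111 121   3   8  12   0 105]
 [  3 174 125 113 106 108 108 112 155   9  10  12 175 105]
 [176 129 111
[... 1370 characters left out ...]
 165 139  53  95  78  39  12   6]
 [ 18  22 112 153 160 126 156 103  53  93  65  22  13  13]
 [ 19  37 106 161 160 131 177 125  36  53  31   8   4  16]
 [ 66  39 101 152 182 158 190  94  23  43  24   4  16  10]
 [110  89  56 143 133 147 127  45  66  68  33  16   5  27]
 [138 141  83  77  81  98  52  83 111  96  49   8   5  33]
 [154 163 151 125  99 103 133 150 146  98  51   8   8  49]
 [155 182 171 170 163 164 167 170 156  98  38   2  16  49]
 [153 176 187 180 179 173 184 180 143  67  14   5   3  80]
 [ 90 143 163 177 173 178 171 169  98  23  10  16  23  77]
 [ 12  28  53  83 107 120 116  94  26   5   8  11   9  77]
 [ 13  18  12  13   5  11   7  13  11  11   8  10  10  58]]
[ 3.1 -0.   0.3]
```

```bash
python3 -c "
from h import *
s=ctrl.get_image('side');t=ctrl.get_image('top')
print(ctrl.read_state()['tool_rot'].tolist(),ctrl.read_state()['clock'])
print(at_z(t,(312,190),120))"
```

```text
[3.141507906883464, -5.7409038772160415e-05, 0.33283243157850273] 1.0
[ 576.21167723 -167.42201244  120.        ]
```

Call:
step_arm:
  series:
    - [[0,0,0.1413,0,0,0,1],[0,0,0.1413,0,0,0,1],[0,0,0.1413,0,0,0,1],[0,0,0,0.1,-0.25,0,1],[0,0,0,0.1,-0.25,0,1],[0,0,0,0.1,-0.25,0,1],[0,0,0,0.1,-0.25,0,1],[0,0,0,0.1,-0.25,0,1],[0,0,0,0.1,-0.25,0,1],[0,0,0,0.1,-0.25,0,1],[0,0,0,0.1,-0.25,0,1],[0,0,0,0.1,-0.25,0,1]]

```text
clock: 2.2
eef_pos: [348.0, -275.4, 231.6]
tool_rot: [3.141, -0.001, -0.0]
force: [0.5, -0.6, -0.8]
width: 0.0
gripper_force: 0.0
```

Call:
step_arm:
  series:
    - [[0,0,0,0.13,-0.25,0,1],[0,0,0,0.13,-0.25,0,1],[0,0,0,0.13,-0.25,0,1],[0,0,0,0.13,-0.25,0,1],[0,0,0,0.13,-0.25,0,1],[0,0,0,0.13,-0.25,0,1],[0,0,0,0.13,-0.25,0,1],[0,0,0,0,0,0.25,1],[0,0,0,0,0,0.25,1],[0,0,0,0,0,0.25,1],[0,0,0,0,0,0,1]]

```text
clock: 3.3
eef_pos: [480.7, -14.2, 115.3]
tool_rot: [3.141, 0.009, 0.0]
force: [-0.5, -0.3, 0.4]
width: 0.2
gripper_force: 0.0
```

Run:
```python
from h import *
s=ctrl.get_image('side');t=ctrl.get_image('top');w=ctrl.get_image('wrist')
def crop(p,x,y,ww,h,sc):return cv2.resize(p["img"][y:y+h,x:x+ww,::-1],None,fx=sc,fy=sc,interpolation=cv2.INTER_CUBIC)
cv2.imwrite("pics/d1.png",np.hstack([crop(s,200,100,120,150,2.6),cv2.resize(w["img"][:,:,::-1],(482,390))[:390]]))
```

```text
(no output)
```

View pics/d1.png

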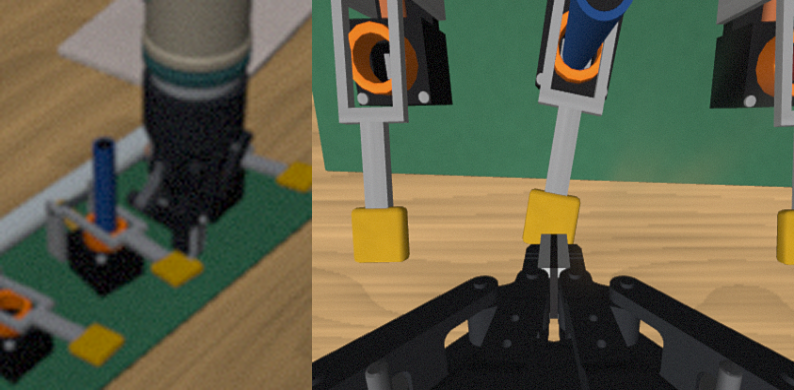

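The wrist view shows the closed fingertips lined up with the blue lever's pad, slightly short of its centre. I'll shift forward 6 mm and press.

Call:
step_arm:
  series:
    - [[0,0,0,0.04,0,0.06,1],[0,0,0,0,0,0.06,1],[0,0,0,0,0,0.03,1],[0,0,0,0,0,0.03,1],[0,0,0,0,0,0.03,1],[0,0,0,0,0,0.03,1],[0,0,0,0,0,0.03,1],[0,0,0,0,0,0,1],[0,0,0,0,0,0,1]]

```text
clock: 4.35
eef_pos: [490.7, -14.6, 78.2]
tool_rot: [3.141, -0.001, -0.0]
force: [-0.2, -0.2, -0.2]
width: -0.2
gripper_force: 0.0
```

Call:
step_arm:
  series:
    - [[0,0,0,0,0,0.02,1],[0,0,0,0,0,0.02,1],[0,0,0,0,0,0.02,1]]

```text
clock: 4.65
eef_pos: [490.5, -14.5, 69.4]
tool_rot: [3.142, -0.001, -0.0]
force: [-0.2, -0.4, 4.4]
width: 0.4
gripper_force: 1.8
```

Run:
```python
from h import *
s=ctrl.get_image('side');w=ctrl.get_image('wrist')
def crop(p,x,y,ww,h,sc):return cv2.resize(p["img"][y:y+h,x:x+ww,::-1],None,fx=sc,fy=sc,interpolation=cv2.INTER_CUBIC)
cv2.imwrite("pics/d2.png",np.hstack([crop(s,200,100,120,150,2.6),cv2.resize(w["img"][:,:,::-1],(482,390))[:390]]))
```

```text
(no output)
```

View pics/d2.png

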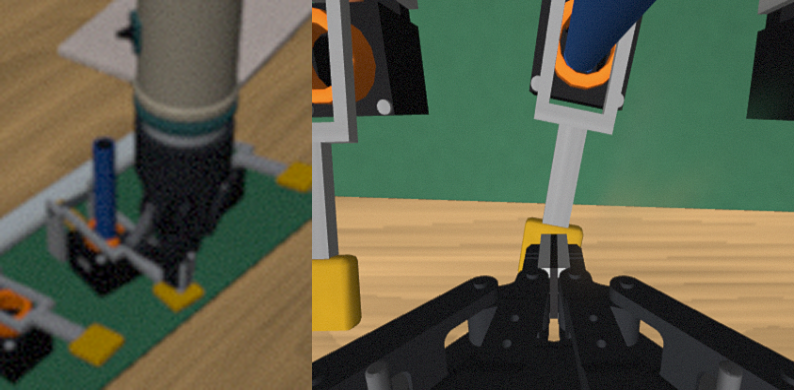

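The pad is moving down under the fingertips. I'll press on until the stop shows in the force.

Call:
step_arm:
  series:
    - [[0,0,0,0,0,0.01,1],[0,0,0,0,0,0.01,1],[0,0,0,0,0,0,1]]

```text
clock: 5.05
eef_pos: [490.2, -14.4, 68.0]
tool_rot: [-3.142, -0.001, -0.0]
force: [-3.6, -0.4, 20.4]
width: 0.3
gripper_force: 10.6
```

Call:
step_arm:
  series:
    - [[0,0,0,0,0,0,1],[0,0,0,0,0,0,1],[0,0,0,0,0,-0.1,1],[0,0,0,0,0,-0.25,1],[0,0,0,0,0,-0.25,1],[0,0,0,0,0,-0.25,0.2],[0,0,0,0.2,0.04,0,0.2],[0,0,0,0.2,0.04,0,0.2],[0,0,0,0.2,0.035,0,0.2],[0,0,0,0,0,0,0.2],[0,0,0,0,0,0,0.2]]

```text
clock: 6.15
eef_pos: [579.3, -31.6, 193.0]
tool_rot: [-3.141, 0.002, -0.0]
force: [-0.2, -0.4, 0.1]
width: 68.4
gripper_force: 0.0
```

Run:
```python
from h import *
s=ctrl.get_image('side');w=ctrl.get_image('wrist')
st=ctrl.read_state();print(st["eef_pos"],proj(w,[587,-31.5,158]))
h=cv2.cvtColor(w["img"],cv2.COLOR_RGB2HSV);m=(h[...,0]>100)&(h[...,0]<130)&(h[...,1]>110)
v,u=np.nonzero(m);print(u.min(),u.max(),v.min(),v.max(),np.median(u))
print(proj(w,[st["eef_pos"][0],st["eef_pos"][1],158]))
def crop(p,x,y,ww,h,sc):return cv2.resize(p["img"][y:y+h,x:x+ww,::-1],None,fx=sc,fy=sc,interpolation=cv2.INTER_CUBIC)
cv2.imwrite("pics/d3.png",np.hstack([crop(s,200,100,100,150,2.6),w["img"][:390,:,::-1] if 0 else cv2.resize(w["img"][:,:,::-1],(520,390))]))
```

```text
[578.4460537  -31.39584628 193.27264241] [np.float64(256.37120939278026), np.float64(209.1758656739557)]
0 511 141 383 252.0
[np.float64(256.1922398601239), np.float64(222.3671737824872)]
```

View pics/d3.png

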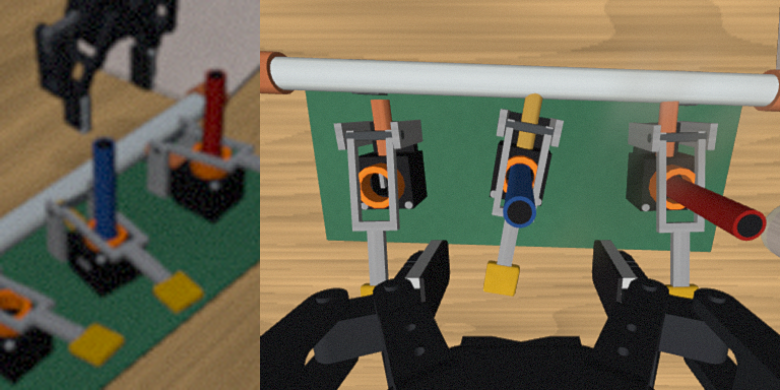

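The lever is down and stayed there. In the wrist view the pipe's top is at about (256,205) px, so I need about 10 mm more forward. Then I descend and grip.

Call:
step_arm:
  series:
    - [[0,0,0,0.067,0,0,0.2],[0,0,0,0,0,0,0.2],[0,0,0,0,0,0.2,0.2],[0,0,0,0,0,0.2,0.2],[0,0,0,0,0,0.14,0.2],[0,0,0,0,0,0,0.2],[0,0,0,0,0,0,0.2]]

```text
clock: 6.95
eef_pos: [590.1, -31.6, 113.1]
tool_rot: [3.142, 0.0, -0.0]
force: [0.3, -0.4, 0.2]
width: 68.6
gripper_force: 0.0
```

Run:
```python
from h import *
s=ctrl.get_image('side');w=ctrl.get_image('wrist')
def crop(p,x,y,ww,h,sc):return cv2.resize(p["img"][y:y+h,x:x+ww,::-1],None,fx=sc,fy=sc,interpolation=cv2.INTER_CUBIC)
cv2.imwrite("pics/d4.png",np.hstack([crop(s,200,100,100,150,2.6),cv2.resize(w["img"][:,:,::-1],(520,390))]))
```

```text
(no output)
```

View pics/d4.png

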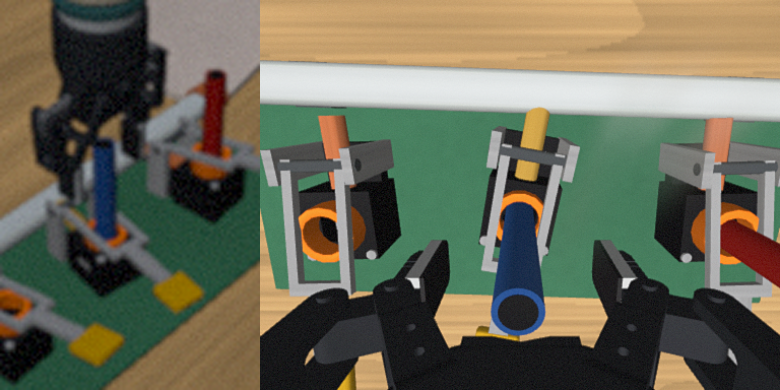

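The pipe stands centred between the fingers, so I'll close on it.

Call:
step_arm:
  series:
    - [[0,0,0,0,0,0,0.8],[0,0,0,0,0,0,1],[0,0,0,0,0,0,1],[0,0,0,0,0,0,1],[0,0,0,0,0,0,1],[0,0,0,0,0,0,1],[0,0,0,0,0,0,1],[0,0,0,0,0,0,1]]

```text
clock: 7.85
eef_pos: [590.5, -31.4, 113.5]
tool_rot: [-3.141, -0.001, -0.0]
force: [-1.1, 0.1, 5.5]
width: 18.4
gripper_force: 58.5
```

Call:
step_arm:
  series:
    - [[0,0,0,0,0,-0.03,1],[0,0,0,0,0,-0.03,1],[0,0,0,0,0,-0.03,1],[0,0,0,0,0,0,1]]

```text
clock: 8.25
eef_pos: [590.4, -31.8, 126.9]
tool_rot: [3.141, -0.001, -0.0]
force: [-0.3, 0.2, -0.9]
width: 18.5
gripper_force: 58.5
```

Call:
step_arm:
  series:
    - [[0,0,0,0,0,-0.05,1],[0,0,0,0,0,-0.05,1],[0,0,0,0,0,-0.05,1],[0,0,0,0,0,-0.05,1],[0,0,0,0,0,-0.08,1],[0,0,0,0,0,-0.12,1],[0,0,0,0,0,-0.2,1],[0,0,0,0,0,-0.2,1],[0,0,0,0,0,0,1],[0,0,0,0,0,0,1]]

```text
clock: 9.25
eef_pos: [590.3, -31.6, 247.5]
tool_rot: [-3.142, -0.002, -0.0]
force: [0.1, 0.0, -1.5]
width: 18.9
gripper_force: 58.5
```

Run:
```python
from h import *
s=ctrl.get_image('side');w=ctrl.get_image('wrist')
def crop(p,x,y,ww,h,sc):return cv2.resize(p["img"][y:y+h,x:x+ww,::-1],None,fx=sc,fy=sc,interpolation=cv2.INTER_CUBIC)
cv2.imwrite("pics/d5.png",np.hstack([crop(s,200,100,100,150,2.6),cv2.resize(w["img"][:,:,::-1],(520,390))]))
```

```text
(no output)
```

View pics/d5.png

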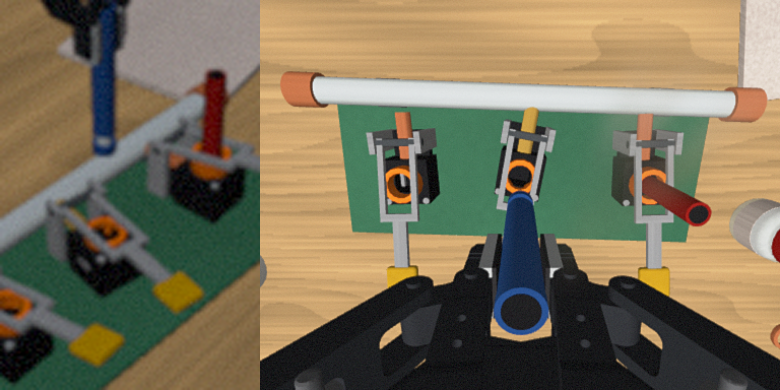

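The pipe is out and hangs vertically in the grip. I'll carry it to the pot.

Call:
step_arm:
  series:
    - [[0,0,0,-0.04,-0.1,0,1],[0,0,0,-0.09,-0.24,0,1],[0,0,0,-0.09,-0.24,0,1],[0,0,0,-0.09,-0.25,0,1],[0,0,0,-0.09,-0.25,0,1],[0,0,0,-0.09,-0.25,0,1],[0,0,0,-0.09,-0.25,0,1],[0,0,0,-0.09,-0.25,0,1],[0,0,0,-0.09,-0.25,0,1],[0,0,0,-0.09,-0.25,0,1],[0,0,0,-0.06,-0.16,0,1],[0,0,0,-0.045,-0.1,0,1]]

```text
clock: 10.55
eef_pos: [443.8, 360.0, 245.3]
tool_rot: [-3.142, 0.002, 0.004]
force: [-0.6, -0.8, -1.0]
width: 18.7
gripper_force: 58.7
```

Call:
step_arm:
  series:
    - [[0,0,0,0,0,0,1],[0,0,0,0,0,0,1],[0,0,0,0,0,0,1]]

```text
clock: 10.85
eef_pos: [447.8, 354.6, 246.2]
tool_rot: [3.14, -0.0, -0.003]
force: [-0.2, -0.6, -1.6]
width: 18.6
gripper_force: 58.7
```

Run:
```python
from h import *
s=ctrl.get_image('side');t=ctrl.get_image('top');print(ctrl.read_state()["eef_pos"])
def crop(p,x,y,ww,h,sc):return cv2.resize(p["img"][y:y+h,x:x+ww,::-1],None,fx=sc,fy=sc,interpolation=cv2.INTER_CUBIC)
cv2.imwrite("pics/d6.png",np.hstack([crop(s,90,230,130,154,3),crop(t,60,190,110,154,3)]))
```

```text
[447.81841076 355.08365492 246.36459169]
```

View pics/d6.png

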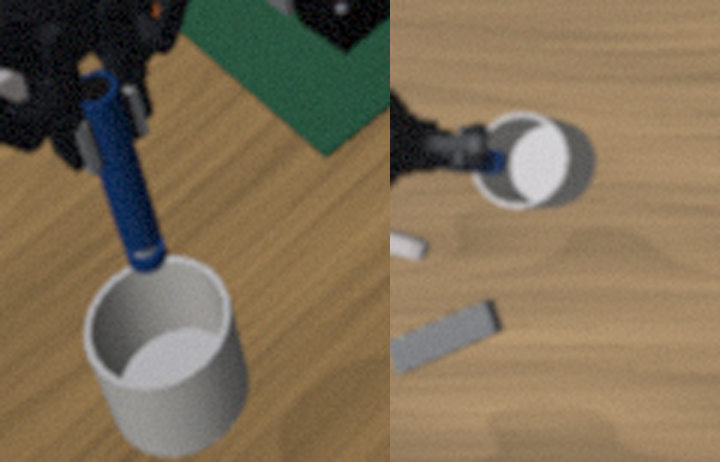

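Side view: the foot is above the rim of the pot, in line with its centre. I'll lower it.

Call:
step_arm:
  series:
    - [[0,0,0,0,-0.01,0.12,1],[0,0,0,0,0,0.15,1],[0,0,0,0,0,0.15,1],[0,0,0,0,0,0.15,1],[0,0,0,0,0,0.12,1],[0,0,0,0,0,0.1,1],[0,0,0,0,0,0.07,1],[0,0,0,0,0,0.04,1],[0,0,0,0,0,0.02,1],[0,0,0,0,0,0,1],[0,0,0,0,0,0,1]]

```text
clock: 12.05
eef_pos: [447.2, 358.6, 108.9]
tool_rot: [-3.141, -0.001, -0.0]
force: [0.5, -0.2, -0.7]
width: 18.4
gripper_force: 58.7
```

Call:
step_arm:
  series:
    - [[0,0,0,0,0,0.015,1],[0,0,0,0,0,0.01,1],[0,0,0,0,0,0.005,1],[0,0,0,0,0,0,1]]

```text
clock: 12.45
eef_pos: [446.8, 358.3, 103.7]
tool_rot: [3.141, 0.0, -0.0]
force: [0.1, 0.1, -1.0]
width: 18.5
gripper_force: 58.7
```

Call:
step_arm:
  series:
    - [[0,0,0,0,0,0,0.7],[0,0,0,0,0,0,0.6],[0,0,0,0,0,0,0.4],[0,0,0,0,0,0,0.3],[0,0,0,0,0,0,0.2],[0,0,0,0,0,0,0.2],[0,0,0,0,0,-0.1,0.2],[0,0,0,0,0,-0.2,0.2],[0,0,0,0,0,-0.2,0.2],[0,0,0,0,0,-0.2,0.2],[0,0,0,0,0,-0.2,0.2],[0,0,0,0,0,0,0.2]]

```text
clock: 13.65
eef_pos: [449.0, 360.1, 243.1]
tool_rot: [-3.136, -0.006, -0.0]
force: [0.2, 0.6, -0.4]
width: 68.2
gripper_force: 0.0
```

Run:
```python
from h import *
s=ctrl.get_image('side');w=ctrl.get_image('wrist');print(ctrl.read_state()["eef_pos"])
def crop(p,x,y,ww,h,sc):return cv2.resize(p["img"][y:y+h,x:x+ww,::-1],None,fx=sc,fy=sc,interpolation=cv2.INTER_CUBIC)
cv2.imwrite("pics/d7.png",np.hstack([crop(s,90,254,100,130,3),cv2.resize(w["img"][:,:,::-1],(490,390))]))
```

```text
[446.93099118 358.48031612 239.30281363]
```

View pics/d7.png

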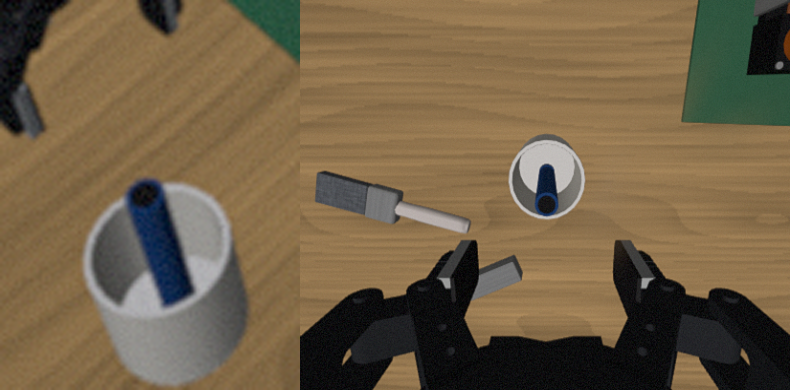

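The blue pipe stands in the upright pot and the gripper is clear of it, so I'm handing the job in.

```bash
python3 -c "
from cell import ctrl
print(ctrl.finish_job())"
```

```text
the job is handed in; nothing more can be done
None
```

I pressed the blue fitting's lever fully down, pulled the blue pipe out with the lever still down, and stood it in the upright white pot; the red pipe stayed in its fitting. I handed the job in at about 14 s on the robot's clock, and no verdict came back.

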